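Tighten the hold-down clamp with a ratchet wrench

TASK

Pick up the ratchet wrench, set its square socket fully down over the nut of the hold-down clamp, and tighten the nut clockwise by swinging the handle back and forth, letting the ratchet slip on each return stroke with the socket still on the nut. Stop as soon as the nut comes up firm, at about 1.2 N m (some 12 N on the handle), without overtightening it. Then lift the wrench off, lay it flat on the bench clear of the clamp and let go; leave the tin, the screwdriver and the wooden former where they are.

Things in the scene. Friction and masses are not known exactly. Their poses are not given: they have to be found in the camera images.
- wrench: loose steel ratchet wrench, 246 mm long, 0.31 kg. Origin: centre of the underside of its round head (62 mm across, 36 mm high), the mouth of the socket. z up, handle towards its own -x. Through the head a square hole, 26.4 mm across flats, behind a round mouth 40 mm wide, 3 mm deep. It lies level on head and end knob, underside on the bench; a neck reaches 57 mm from the origin
- socket (a joint): how far the socket has turned in the head (rad), clockwise from above positive; 0: hole's sides parallel to the handle. Turning the handle clockwise drives the socket; anticlockwise the ratchet slips (drag under 0.1 N m) and this grows, a click each 0.26 rad (15 degrees). After a return stroke up to 0.26 rad of the drive stroke, plus the nut's play, is lost before it bites
- nut_top (a point): centre of the top of the clamp's square nut: 24 mm across flats, 15 mm high, greased, bevelled top; a 15 mm stud stands 8 mm out of it. x is square to one side: the socket fits at any quarter turn, with 6 degrees of play. The seated wrench's underside lies on a washer 15 mm below this point, 97 mm over the bench. If the socket rides on top, turn it gently clockwise, pressing lightly, till it drops
- nut (a joint): how far the nut has been run down its stud (rad), clockwise from above (tightening) positive. It starts between 0.4 and 1.2 and comes up firm at a hard stop at 2.6. Until then it takes 0.2 N m to turn; its friction holds it when the ratchet slips
- stud (a joint): how far the torque on the nut is twisting the stud (rad), clockwise positive, a spring of 5 N m per rad: 0 untouched, about 0.04 while the nut runs, 0.14 (0.7 N m) the least that counts as firm, 0.24 about right, above 0.40 (2 N m) overtightened
- clamp: hold-down clamp on a fixed wooden base board 120 x 170 x 45 mm: a dark steel strap 40 x 140 mm along its y axis, top 85 mm over the bench, a heel block under one end, under the other a wooden batten (260 mm long, top 71 mm over the bench, along the clamp's x axis, 48 mm to its +y side). Origin on the bench straight below the nut
- tin_box: flat blue tin, 57 x 87 x 23 mm, loose on the bench in front of the clamp; leave it alone. Origin: centre of its underside.
- screwdriver_by: yellow-handled screwdriver, 27 x 193 x 26 mm, loose, behind the wrench; leave it alone. Origin: centre of its underside.
- former_j: small turned wooden former like a tub, 62 mm in diameter, 55 mm high, loose, right of the work; leave it alone. Origin: centre of its underside.
- wrench_grip (a point): middle of the handle's grip, 100 mm from the head's centre and 22 mm above the wrench's underside; axes as the wrench. The handle is a straight flat bar 18 mm wide (y), 14 mm thick (z), free from 60 to 190 mm from the head's centre; a 44 mm round knob ends it, 215 mm out. The wrench balances about 85 mm from the head's centre

How it is judged:
By the outcome, as a careful person would: the job done as asked, in the order asked, and still so for the second after the job is handed in, with the robot touching nothing.
It also fails if it takes over 72 s, if anything falls off the work surface, if the arm or the gripper's body presses on something with over 40 N, if the wrist force passes 120 N, or if a joint passes its speed limit or range.

ROBOT

A 6-joint arm with a two-finger parallel gripper is mounted at the origin on a cart in front of the work surface, level with it; the furniture and walls round the work are solid. World frame = base frame: x ahead of the robot, y to its left, z up, the work surface at z = 0. Lengths are in m, angles in rad, forces in N, time in s.
With the tool pointing down it reaches from about 0.25 to 0.775 m from the base axis. Payload 4 kg.
Tool frame: the origin (TCP) lies at the very end of the fingers, on their centre line; the grasp point (between the pads) lies 19 mm behind it; z points along the fingers, y is the line along which they close (so a half turn about z gives the same grasp; the last joint's range is limited). The gripper opens to 94 mm and grips with 3 to 60 N. Pads are 16 mm wide; open, the fingers measure 119 mm over their backs; the gripper's body (75 mm by 177 mm) begins 78 mm behind the grasp point.
Start: joints at [-1.25, 0.087, 1.371, -0, 1.684, -0.103], TCP at [0.226, -0.501, 0.206] pointing down, gripper open.
Joint ranges: [-3.1, 3.1], [-0.76, 2.03], [0.27, 2.55], [-1.08, 4.22], [0.17, 2.65], [-2.57, 2.57]. Speed limits (rad/s): [2.79, 2.79, 3.14, 3.14, 3.14, 3.14].

INTERFACE

Orientations are given as [roll, pitch, yaw] about the fixed x, y, z axes, in that order (R = Rz(yaw) Ry(pitch) Rx(roll)).
In Python, from bench import robot gives the robot as it stands. The module is installed in compiled form; this text tells all that it offers.
- The arm moves only by the tool move_arm, never from a script. Its argument "deltas" is one flat list of numbers, 7 for each row, row after row: the turn, a rotation vector about the tool's x, y, z in rad, then the shift along the tool's x, y, z in cm, then the closure, from -1 (fully open) to 1 (shut). A call has 1 to 8 rows; each row is the pose to reach, as a shift and turn from the pose commanded when the call began, along the tool's axes at that moment; what a row does not reach only later rows make up. A row lasts 1/10 s, in which the tool goes at most 50 mm and 8.59 degrees, less where a joint would pass 70% of its speed; a pose out of reach is approached as far as the arm can. A call with a gripper value outside its range is refused whole. The fingers move at their own pace and stop on an object; the grip force is fixed at half the most. Time passes only in rows, so rows that repeat a pose let the fingers close. It gives the time, the measured TCP pose, the force, the opening and the grip force at its end, in the units of the state.
- robot.get_obs(): the state, without advancing time (a new reading comes with each control period).
- robot.snapshot(name): name is "side" or "top" or "wrist"; returns a dict with "image" (480x640x3 uint8, red, green, blue), "depth" (480x640 float32, m along the optical axis (not along the pixel's ray), 0 where there is no reading), "fov_y" (degrees; the focal length in pixels is half the picture's height over the tangent of half this angle, whatever the lens; pixels are square), "cx", "cy" (the principal point, pixels), "origin" and "orientation" of the camera in the world; the wrist camera has in their place "T_tool_cam" (4x4, takes a point from camera to tool coordinates, whose origin is the TCP and whose axes are the flange's). Camera axes: x right, y up, looking along -z (the intrinsics and any distortion apply to the point x, -y, -z); pixel columns grow to the right and rows downward; lengths in m; the calibration is good to about 2 mm. A picture is of the moment at which its call begins: read the wrist's pose just before it.
- robot.close_job(): hands the job in; it is judged then, once.
The state is a dict: "time": time; "joint_positions": joint angles; "qvel": joint speeds; "joint_torque": joint torques, N m; "tool_pos": TCP position; "ee_rot": TCP orientation; "wrist_force": force on the tool from outside, world axes, zero at the start; "wrist_torque": the same for the moment, N m; "width": finger opening in m; "finger_force": force on a finger pad.
Only numpy, scipy, OpenCV 4.12 (cv2) and the standard library are available. Lean on these libraries where they do the work, as an engineer would, in place of code of your own. Each camera call takes 0.05 s, during which the arm holds its last target. There are 200 camera calls.

## Working session

There is one attempt and no reset: what is moved stays moved. The work goes in short steps, Python scripts to look and compute and a tool call to move; the robot and the scene stay as the last step left them, time stands still between calls to the robot, and variables do not carry over. Pictures are saved under pics/ and viewed, at most 10 in all, crops included, and the job is handed in when it is done.

Besides the shell and the picture viewer there is one more tool, called after ">>>" by a JSON object that holds its "api" and its "payload". move_arm: Moves the arm, as the interface text tells. Its arguments: {"type":"object","properties":{"deltas":{"type":"array","items":{"type":"number"}}},"required":["deltas"]}

```bash
mkdir -p pics
cat > h.py <<'E'
import numpy as np, cv2
from bench import robot
from scipy.spatial.transform import Rotation as R
def cam(name):
    o=robot.get_obs(); s=robot.snapshot(name)
    if name=='wrist':
        T=np.eye(4);T[:3,:3]=rot(o['ee_rot']);T[:3,3]=o['tool_pos'];s['T']=T@s['T_tool_cam']
    else:
        T=np.eye(4);T[:3,:3]=rot(s['orientation']);T[:3,3]=s['origin'];s['T']=T
    return s
def rot(a):
    a=np.array(a)
    return a if a.shape==(3,3) else R.from_euler('xyz',a).as_matrix()
def pt(s,u,v,z=None):
    f=240/np.tan(np.radians(s['fov_y'])/2)
    r=np.array([(u-s['cx'])/f,-(v-s['cy'])/f,-1.])
    o=s['T'][:3,3];d=s['T'][:3,:3]@r
    if z is None: k=np.median(s['depth'][int(v)-1:int(v)+2,int(u)-1:int(u)+2])
    else: k=(z-o[2])/d[2]
    return o+k*d
def save(s,n): cv2.imwrite('pics/'+n,s['image'][:,:,::-1]); np.save('pics/'+n+'.npy',s,allow_pickle=True)
def load(n): return np.load('pics/'+n+'.npy',allow_pickle=True).item()
E
python3 - <<'E'
from h import *
for n in ['top','side']:
    s=cam(n);save(s,n+'1.png');print(n,{k:v for k,v in s.items() if k not in('image','depth')})
print(robot.get_obs())
E
```

```text
top {'fov_y': 56.9113578232004, 'cx': 316.54692355803354, 'cy': 242.30716939318754, 'origin': array([ 0.45181352, -0.12655563,  0.95740817]), 'orientation': array([ 0.1583366 ,  0.03065228, -1.5688088 ]), 'T': array([[ 0.00198659,  0.98749858, -0.15761537,  0.45181352],
       [-0.99952828, -0.0028697 , -0.03057743, -0.12655563],
       [-0.03064748,  0.15760177,  0.98702706,  0.95740817],
       [ 0.        ,  0.        ,  0.        ,  1.        ]])}
side {'fov_y': 57.39765983797316, 'cx': 324.20357185121804, 'cy': 235.34349150002, 'origin': array([0.44654898, 0.52255056, 0.63584568]), 'orientation': array([ 0.87841132,  0.00677585, -2.95738737]), 'T': array([[-0.98305956,  0.11180085, -0.14523937,  0.44654898],
       [-0.18316111, -0.62853015,  0.75591128,  0.52255056],
       [-0.0067758 ,  0.76970801,  0.63836014,  0.63584568],
       [ 0.        ,  0.        ,  0.        ,  1.        ]])}
{'time': 0.1, 'joint_positions': array([-1.25006203e+00,  8.78853235e-02,  1.37210710e+00,  1.82050868e-05,
        1.68358270e+00, -1.03085123e-01]), 'qvel': array([-0.00115149, -0.0016346 , -0.00239935,  0.00033659, -0.0010177 ,
       -0.00013282]), 'joint_torque': array([ 2.98977095e-03, -3.41254306e+01, -3.03301048e+01,  7.21321022e-02,
        3.05171055e-02, -9.96008430e-05]), 'tool_pos': array([ 0.22603787, -0.50086528,  0.20441689]), 'ee_rot': array([-3.13962257e+00, -2.21999048e-04,  4.23821234e-01]), 'wrist_force': array([-0.54735661,  1.15018814, -0.28707171]), 'wrist_torque': array([-0.03736218, -0.01020636,  0.03477049]), 'finger_force': 0.0, 'width': 0.09383549917269839}
```

View pics/top1.png

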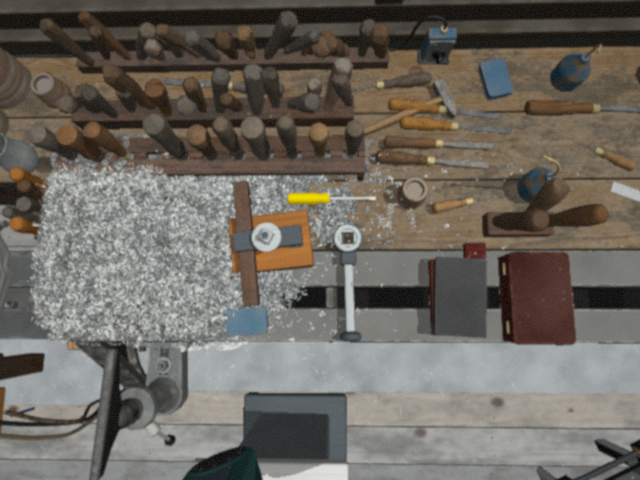

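View pics/side1.png

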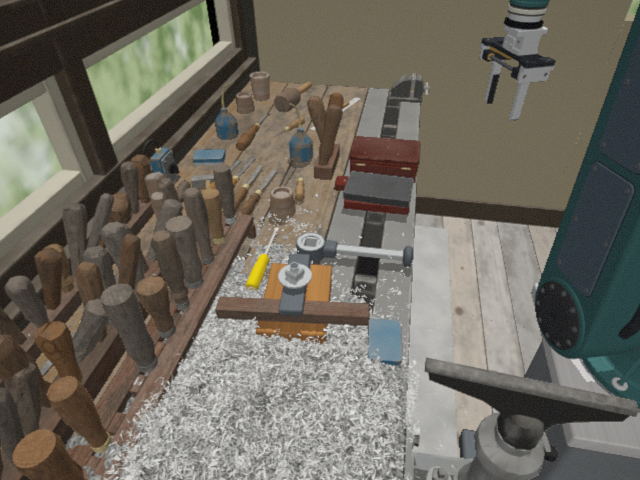

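Top view: wrench head ≈(348,237), knob ≈(350,336), nut ≈(266,236), tin (247,320), screwdriver (330,198), former (413,193). I'll enlarge for detail.

Run:
```python
from h import *
s=load('top1.png');im=s['image'][160:360,215:435,::-1]
cv2.imwrite('pics/c1.png',cv2.resize(im,None,fx=3,fy=3,interpolation=cv2.INTER_CUBIC))
for n,u,v,z in [('head',348,237,.036),('knob',350,336,.03),('grip',349,290,.029),('nut',266,236,.112),('tin',247,320,.023),('former',413,190,.055)]:
    print(n,pt(s,u,v,z).round(4),pt(s,u,v).round(4))
```

```text
head [ 0.6101 -0.1643  0.036 ] [ 0.6162 -0.1658  0.0007]
knob [ 0.4054 -0.1667  0.03  ] [ 0.4061 -0.1662  0.0438]
grip [ 0.4992 -0.1656  0.029 ] [ 0.4992 -0.1656  0.0305]
nut [ 0.5995 -0.002   0.112 ] [ 0.5982 -0.0031  0.1196]
tin [0.4371 0.0474 0.023 ] [0.4371 0.0475 0.0229]
former [ 0.706 -0.3    0.055] [ 0.708  -0.3014  0.0481]
```

View pics/c1.png

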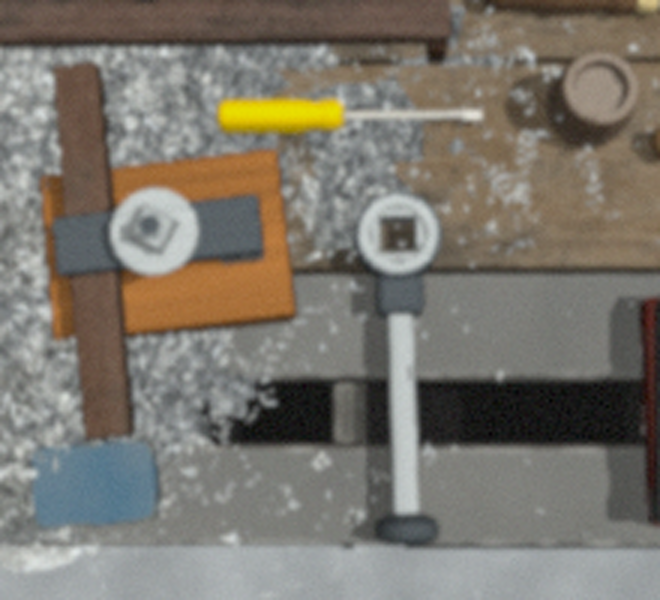

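```bash
cat >> h.py <<'E'
def go(p,yaw,frm=None):
    """deltas from current pose to TCP p, tool down with given yaw: (rotvec, cm)"""
    o=robot.get_obs();R0=rot(o['ee_rot']);Rt=R.from_euler('xyz',[np.pi,0,yaw]).as_matrix()
    print('pose',o['tool_pos'].round(4),o['ee_rot'].round(3),'t',o['time'])
    print('rotvec',R.from_matrix(R0.T@Rt).as_rotvec().round(3),'cm',(R0.T@(np.array(p)-o['tool_pos'])*100).round(2))
E
python3 - <<'E'
from h import *
s=robot.snapshot('wrist');print(s['T_tool_cam'].round(3),s['fov_y'])
go([.46,-.10,.30],0.01)
s=load('top1.png')
P=lambda a,b,z:pt(s,215+a/3-.33,160+b/3-.33,z).round(4)
print('head',P(398,234,.036),'knob',P(407,529,.035),'bar ends',P(399,318,.029),P(406,510,.029),'washer',P(154,230,.097),'nut',P(150,229,.112))
print('board',P(42,178,.045),P(277,152,.045),P(295,315,.045))
E
```

```text
[[-0.001  0.96   0.278  0.081]
 [ 1.     0.001 -0.     0.   ]
 [-0.     0.278 -0.96  -0.18 ]
 [ 0.     0.     0.     1.   ]] 70.286871060786
pose [ 0.226  -0.501   0.2046] [-3.14  -0.     0.424] t 0.15
rotvec [-0.002  0.     0.414] cm [ 37.82 -26.95  -9.49]
head [ 0.6087 -0.1629  0.036 ] knob [ 0.4057 -0.1672  0.035 ] bar ends [ 0.5502 -0.1633  0.029 ] [ 0.4181 -0.1669  0.029 ] washer [6.015e-01 2.000e-04 9.700e-02] nut [0.5995 0.0006 0.112 ]
board [0.648 0.088 0.045] [ 0.666 -0.078  0.045] [ 0.5506 -0.091   0.045 ]
```

>>> {"api": "move_arm", "payload": {"deltas": [0,0,0.05,4,-2,-0.5,-1,0,0,0.1,8,-3.5,-1,-1,0,0,0.15,12,-5.5,-1.5,-1,0,0,0.2,16,-7,-2,-1,0,0,0.25,20,-9,-3,-1,0,0,0.3,24,-11,-4,-1,0,0,0.35,28,-13,-4.5,-1,0,0,0.414,32,-15,-5.5,-1]}}

```text
time: 0.95
tool_pos: [0.4567, -0.2312, 0.26]
ee_rot: [-3.141, 0.001, 0.007]
wrist_force: [0.7, -0.5, -1.1]
width: 0.094
finger_force: 0.0
```

Run:
```python
from h import *
go([.58,-.10,.26],0.01)
```

```text
pose [ 0.4567 -0.2312  0.26  ] [-3.141e+00  1.000e-03  7.000e-03] t 0.95
rotvec [-0.001  0.001 -0.003] cm [ 1.242e+01 -1.303e+01 -1.000e-02]
```

>>> {"api": "move_arm", "payload": {"deltas": [0,0,0,3,-3,0,-1,0,0,0,6,-6,0,-1,0,0,0,9,-9.5,0,-1,0,0,0,12.4,-13,0,-1,0,0,0,12.4,-13,0,-1,0,0,0,12.4,-13,0,-1]}}

```text
time: 1.55
tool_pos: [0.579, -0.1009, 0.2594]
ee_rot: [-3.142, 0.002, 0.012]
wrist_force: [-0.6, -0.1, -0.6]
width: 0.0936
finger_force: 0.0
```

Run:
```python
from h import *
s=cam('wrist');save(s,'w1.png')
```

```text
(no output)
```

View pics/w1.png

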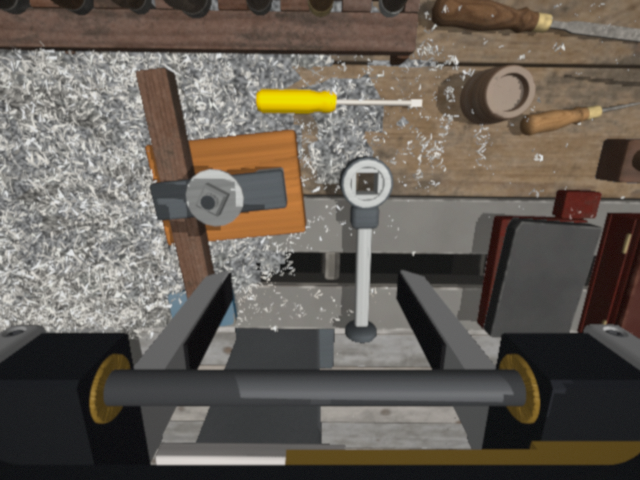

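Wrist view shows the wrench head at ≈(366,183), knob (361,331), nut at ≈(212,198). Enlarging both parts side by side.

Run:
```python
from h import *
s=load('w1.png');im=s['image'][:,:,::-1]
a=im[165:235,175:250];b=im[150:220,330:405]
cv2.imwrite('pics/c2.png',np.hstack([cv2.resize(x,None,fx=5,fy=5,interpolation=cv2.INTER_CUBIC) for x in(a,b)]))
```

```text
(no output)
```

View pics/c2.png

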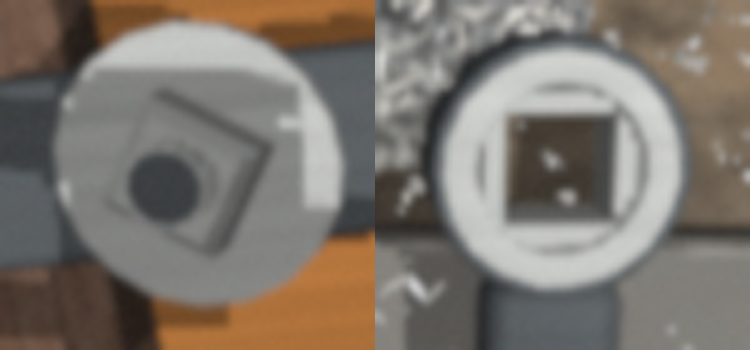

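Run:
```python
from h import *
s=load('w1.png')
N=lambda a,b,z:pt(s,175+a/5-.4,165+b/5-.4,z)
H=lambda a,b,z:pt(s,330+(a-375)/5-.4,150+b/5-.4,z)
ang=lambda p,q:np.degrees(np.arctan2(*(q-p)[1::-1])).round(1)
e=[(160,92),(272,148),(215,252),(107,205)]
E=[N(*q,.10) for q in e];print('edge ang',[ang(E[i],E[(i+1)%4]) for i in range(4)],[np.linalg.norm(E[i]-E[(i+1)%4]).round(4) for i in range(4)],'ctr',np.mean(E,0).round(4))
print('washer',N(200,163,.097).round(4),'r',np.linalg.norm(N(55,163,.097)-N(343,163,.097)).round(4),'stud top',N(162,187,.12).round(4))
print('head',H(562,165,.036).round(4),'hole',H(558,168,.036).round(4),'diam',np.linalg.norm(H(438,165,.036)-H(685,165,.036)).round(4))
h=[(505,117),(614,117),(614,220),(505,220)]
Q=[H(*q,.036) for q in h];print('hole ang',[ang(Q[i],Q[(i+1)%4]) for i in range(4)],[np.linalg.norm(Q[i]-Q[(i+1)%4]).round(4) for i in range(4)],np.mean(Q,0).round(4))
a=pt(s,366,228,.029);b=pt(s,362,318,.029);print('bar',a.round(4),b.round(4),ang(b,a))
```

```text
edge ang [np.float64(-116.9), np.float64(149.0), np.float64(65.9), np.float64(-28.6)] [np.float64(0.0241), np.float64(0.025), np.float64(0.0232), np.float64(0.026)] ctr [0.5987 0.0015 0.1   ]
washer [ 6.006e-01 -1.000e-04  9.700e-02] r 0.0582 stud top [0.6    0.0007 0.12  ]
head [ 0.6092 -0.1628  0.036 ] hole [ 0.6085 -0.1619  0.036 ] diam 0.0581
hole ang [np.float64(-89.4), np.float64(-176.4), np.float64(90.6), np.float64(2.6)] [np.float64(0.0255), np.float64(0.0242), np.float64(0.0259), np.float64(0.0242)] [ 0.6083 -0.1622  0.036 ]
bar [ 0.5521 -0.1657  0.029 ] [ 0.4267 -0.167   0.029 ] 0.6
```

>>> {"api": "move_arm", "payload": {"deltas": [0,0,0,-2,2,3,-1,0,0,0,-4,4.2,7,-1,0,0,0,-6,6.3,11,-1,0,0,0,-6,6.3,15,-1,0,0,0,-6,6.3,19,-1,0,0,0,-6,6.3,22,-1,0,0,0,-6,6.3,24,-1,0,0,0,-6,6.3,24,-1]}}

```text
time: 2.4
tool_pos: [0.5157, -0.1657, 0.0172]
ee_rot: [-3.139, 0.007, 0.007]
wrist_force: [0.3, 0.1, -0.3]
width: 0.0939
finger_force: 0.0
```

Run:
```python
from h import *
go([.519,-.1645,.006],0.015)
```

```text
pose [ 0.5157 -0.1657  0.0172] [-3.139  0.007  0.007] t 2.4
rotvec [-0.003  0.007 -0.008] cm [ 0.34 -0.12  1.11]
```

>>> {"api": "move_arm", "payload": {"deltas": [0,0,-0.005,0.3,0,1.1,-1,0,0,-0.005,0.3,0,1.1,-1,0,0,-0.005,0.3,0,1.1,1,0,0,-0.005,0.3,0,1.1,1,0,0,-0.005,0.3,0,1.1,1,0,0,-0.005,0.3,0,1.1,1,0,0,-0.005,0.3,0,1.1,1,0,0,-0.005,0.3,0,1.1,1]}}

```text
time: 3.2
tool_pos: [0.5226, -0.1653, 0.0096]
ee_rot: [3.141, -0.0, 0.015]
wrist_force: [0.4, -0.9, 0.4]
width: 0.0494
finger_force: 0.0
```

>>> {"api": "move_arm", "payload": {"deltas": [0,0,0,0,0,0.4,1,0,0,0,0,0,0.4,1,0,0,0,0,0,0.4,1,0,0,0,0,0,0.4,1,0,0,0,0,0,0.4,1,0,0,0,0,0,0.4,1,0,0,0,0,0,0.4,1,0,0,0,0,0,0.4,1]}}

```text
time: 4.0
tool_pos: [0.5224, -0.1652, 0.0053]
ee_rot: [-3.141, 0.0, 0.015]
wrist_force: [-0.5, 0.2, -0.7]
width: 0.0177
finger_force: 30.0
```

>>> {"api": "move_arm", "payload": {"deltas": [0,0,0,0,0,-1,1,0,0,0,0,0,-3,1,0,0,0,0,0,-6,1,0,0,0,0,0,-9,1,0,0,0,0,0,-12,1,0,0,0,0,0,-14,1,0,0,-0.05,0,0,-14.5,1,0,0,-0.15,0.2,-0.5,-14.5,1]}}

```text
time: 4.8
tool_pos: [0.525, -0.1615, 0.1528]
ee_rot: [3.139, -0.003, 0.167]
wrist_force: [-0.8, 0.4, -3.5]
width: 0.0176
finger_force: 30.0
```

Run:
```python
from h import *
go([.559,-.0763,.15],1.082)
```

```text
pose [ 0.525  -0.1615  0.1528] [ 3.139e+00 -3.000e-03  1.670e-01] t 4.8
rotvec [ 0.004 -0.001 -0.915] cm [ 4.77 -7.83  0.27]
```

>>> {"api": "move_arm", "payload": {"deltas": [0,0,-0.12,0.6,-1,0,1,0,0,-0.25,1.2,-2,0,1,0,0,-0.38,1.9,-3.1,0,1,0,0,-0.51,2.6,-4.3,0,1,0,0,-0.64,3.3,-5.5,0,1,0,0,-0.77,4,-6.7,0,1,0,0,-0.87,4.5,-7.5,0,1,0,0,-0.915,4.77,-7.83,0,1]}}

```text
time: 5.6
tool_pos: [0.5585, -0.0746, 0.1505]
ee_rot: [-3.141, 0.0, 1.083]
wrist_force: [0.2, -0.1, -3.6]
width: 0.0178
finger_force: 30.0
```

>>> {"api": "move_arm", "payload": {"deltas": [0,0,0,0,0,0,1,0,0,0,0,0,0,1]}}

```text
time: 5.8
tool_pos: [0.5584, -0.0756, 0.1505]
ee_rot: [-3.141, 0.001, 1.079]
wrist_force: [0.3, -0.7, -3.5]
width: 0.0173
finger_force: 30.0
```

Run:
```python
from h import *
go([.559,-.0763,.15],1.082)
s=cam('wrist');save(s,'w2.png')
t=cam('top');save(t,'t2.png')
im=np.hstack([cv2.resize(s['image'],(533,400))[:,:,::-1],cv2.resize(t['image'][205:285,225:315],None,fx=4,fy=4)[:,:,::-1][:400,:267] if 0 else cv2.resize(t['image'][205:285,225:278],(265,400))[:,:,::-1]])
cv2.imwrite('pics/c3.png',s['image'][:,:,::-1])
```

```text
pose [ 0.5584 -0.0756  0.1505] [-3.141e+00  1.000e-03  1.079e+00] t 5.8
rotvec [-0.     0.001 -0.003] cm [-0.04  0.09  0.05]
```

View pics/w2.png

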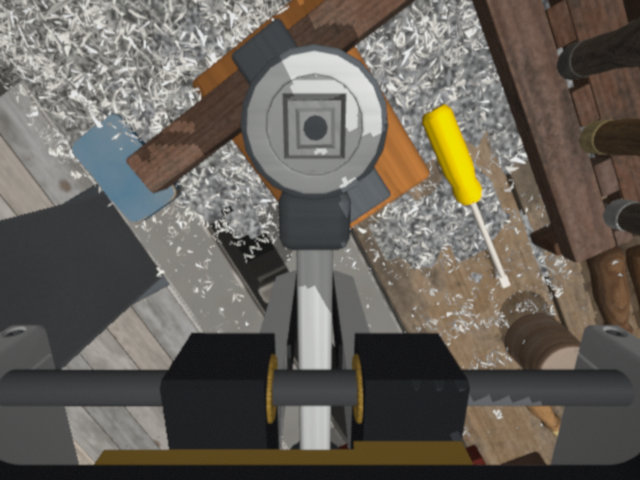

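The nut and stud (315,128) show squarely through the socket hole (285–345, 93–157); orientation matches.

Run:
```python
from h import *
s=load('w2.png')
zt=.1505-.0053+.036
print('head',pt(s,314,120.5,zt).round(4),'hole',pt(s,315,125,zt).round(4),'width',np.linalg.norm(pt(s,243,120,zt)-pt(s,386,120,zt)).round(4),'stud',pt(s,315.5,128,.12).round(4))
o=robot.get_obs();p=o['tool_pos'];y=o['ee_rot'][2];n=np.array([.6,.0005])
c,sn=np.cos(y),np.sin(y)
for q in (pt(s,315,123,zt),pt(s,315.5,128,.12),np.r_[n,0]):
    d=(q-p)[:2];print('tool xy cm',(100*np.array([c*d[0]+sn*d[1],sn*d[0]-c*d[1]])).round(2))
```

```text
head [0.5998 0.0019 0.1812] hole [5.993e-01 1.000e-04 1.812e-01] width 0.0591 stud [5.999e-01 1.000e-04 1.200e-01]
tool xy cm [8.7  0.02]
tool xy cm [8.64 0.07]
tool xy cm [8.68 0.06]
```

>>> {"api": "move_arm", "payload": {"deltas": [0,0,0,0,0.05,0.6,1,0,0,0,0,0.05,1.2,1,0,0,0,0,0.05,1.8,1,0,0,0,0,0.05,2.4,1,0,0,0,0,0.05,3.0,1,0,0,0,0,0.05,3.3,1,0,0,0,0,0.05,3.3,1]}}

```text
time: 6.6
tool_pos: [0.5586, -0.0754, 0.1166]
ee_rot: [-3.14, 0.0, 1.08]
wrist_force: [0.5, -0.2, -3.4]
width: 0.0175
finger_force: 30.0
```

>>> {"api": "move_arm", "payload": {"deltas": [0,0,0,0,0,0.3,1,0,0,0,0,0,0.6,1,0,0,0,0,0,0.9,1,0,0,0,0,0,1.2,1,0,0,0,0,0,1.4,1,0,0,0,0,0,1.4,1]}}

```text
time: 7.2
tool_pos: [0.5588, -0.0755, 0.103]
ee_rot: [-3.141, 0.0, 1.08]
wrist_force: [0.7, -0.4, -2.7]
width: 0.0178
finger_force: 30.0
```

>>> {"api": "move_arm", "payload": {"deltas": [0,0,0,0,0,0.1,1,0,0,0,0,0,0.15,1,0,0,0,0,0,0.15,1]}}

```text
time: 7.5
tool_pos: [0.5592, -0.0756, 0.1022]
ee_rot: [3.141, -0.0, 1.08]
wrist_force: [-0.4, 0.8, -3.1]
width: 0.018
finger_force: 30.0
```

>>> {"api": "move_arm", "payload": {"deltas": [0,0,0.07,0.02,-0.61,0,1,0,0,0.14,0.08,-1.21,0,1,0,0,0.21,0.19,-1.81,0,1,0,0,0.28,0.34,-2.39,0,1,0,0,0.35,0.53,-2.97,0,1,0,0,0.42,0.75,-3.53,0,1,0,0,0.49,1.02,-4.08,0,1,0,0,0.56,1.32,-4.6,0,1]}}

```text
time: 8.3
tool_pos: [0.5255, -0.0422, 0.1023]
ee_rot: [3.14, -0.002, 0.517]
wrist_force: [2.6, -1.2, -4.0]
width: 0.0175
finger_force: 30.0
```

```bash
cat >> h.py <<'E'
def st(n=(.6,.0005)):
    o=robot.get_obs();p=o['tool_pos'];y=o['ee_rot'][2];c,s=np.cos(y),np.sin(y)
    f=np.array(o['wrist_force']);m=np.array(o['wrist_torque']);d=np.array(n)-p[:2]
    l=-d # lever nut->tcp
    print('t',o['time'],'pose',p.round(4),np.round(o['ee_rot'],3),'nut in tool cm',(100*np.array([c*d[0]+s*d[1],s*d[0]-c*d[1]])).round(2))
    print('F',f.round(2),'M',m.round(3),'tau at nut (outside on tool, ccw+)',round(l[0]*f[1]-l[1]*f[0],3),'+Mz',round(m[2],3))
E
python3 -c "
from h import *
st()"
```

```text
t 8.3 pose [ 0.5255 -0.0422  0.1023] [ 3.14e+00 -2.00e-03  5.17e-01] nut in tool cm [ 8.59 -0.03]
F [ 2.65 -1.18 -4.03] M [-0.076 -0.334  0.087] tau at nut (outside on tool, ccw+) 0.201 +Mz 0.087
```

>>> {"api": "move_arm", "payload": {"deltas": [0,0,0.07,0.02,-0.61,0,1,0,0,0.14,0.08,-1.21,0,1,0,0,0.21,0.19,-1.81,0,1,0,0,0.28,0.34,-2.39,0,1,0,0,0.35,0.53,-2.97,0,1,0,0,0.42,0.75,-3.53,0,1,0,0,0.49,1.02,-4.08,0,1,0,0,0.56,1.32,-4.6,0,1]}}

```text
time: 9.1
tool_pos: [0.514, 0.0039, 0.1023]
ee_rot: [3.14, -0.002, -0.043]
wrist_force: [1.2, -2.0, -3.2]
width: 0.0177
finger_force: 30.0
```

```bash
python3 -c "
from h import *
st()"
```

```text
t 9.1 pose [0.514  0.0039 0.1023] [ 3.14e+00 -2.00e-03 -4.30e-02] nut in tool cm [ 8.6  -0.03]
F [ 1.22 -1.99 -3.17] M [-0.222 -0.271  0.107] tau at nut (outside on tool, ccw+) 0.167 +Mz 0.107
```

>>> {"api": "move_arm", "payload": {"deltas": [0,0,-0.14,0.08,1.21,0,1,0,0,-0.28,0.34,2.39,0,1,0,0,-0.42,0.75,3.53,0,1,0,0,-0.56,1.32,4.6,0,1,0,0,-0.7,2.04,5.58,0,1,0,0,-0.84,2.88,6.45,0,1,0,0,-0.98,3.84,7.19,0,1,0,0,-1.12,4.9,7.8,0,1]}}

```text
time: 9.9
tool_pos: [0.5598, -0.0753, 0.1022]
ee_rot: [3.142, -0.002, 1.085]
wrist_force: [0.5, 1.8, -4.1]
width: 0.0177
finger_force: 30.0
```

```bash
python3 -c "
from h import *
st()"
```

```text
t 9.9 pose [ 0.5598 -0.0753  0.1022] [ 3.142e+00 -2.000e-03  1.085e+00] nut in tool cm [8.59 0.02]
F [ 0.53  1.75 -4.13] M [ 0.434 -0.279 -0.041] tau at nut (outside on tool, ccw+) -0.03 +Mz -0.041
```

>>> {"api": "move_arm", "payload": {"deltas": [0,0,0.07,0.02,-0.61,0,1,0,0,0.14,0.08,-1.21,0,1,0,0,0.21,0.19,-1.81,0,1,0,0,0.28,0.34,-2.39,0,1,0,0,0.35,0.53,-2.97,0,1,0,0,0.42,0.75,-3.53,0,1,0,0,0.49,1.02,-4.08,0,1,0,0,0.49,1.02,-4.08,0,1]}}

```text
time: 10.7
tool_pos: [0.5287, -0.0473, 0.1024]
ee_rot: [3.14, -0.001, 0.591]
wrist_force: [2.3, 0.3, -4.3]
width: 0.0182
finger_force: 30.0
```

```bash
python3 -c "
from h import *
st()"
```

```text
t 10.7 pose [ 0.5287 -0.0473  0.1024] [ 3.14e+00 -1.00e-03  5.91e-01] nut in tool cm [ 8.59 -0.  ]
F [ 2.31  0.32 -4.26] M [-0.158 -0.314 -0.004] tau at nut (outside on tool, ccw+) 0.088 +Mz -0.004
```

>>> {"api": "move_arm", "payload": {"deltas": [0,0,0.05,0.01,-0.43,0,1,0,0,0.1,0.04,-0.86,0,1,0,0,0.15,0.1,-1.29,0,1,0,0,0.2,0.17,-1.71,0,1,0,0,0.2,0.17,-1.71,0,1]}}

```text
time: 11.2
tool_pos: [0.5206, -0.0324, 0.1023]
ee_rot: [3.14, -0.001, 0.392]
wrist_force: [1.9, -0.2, -3.2]
width: 0.0179
finger_force: 30.0
```

```bash
python3 -c "
from h import *
st()"
```

```text
t 11.2 pose [ 0.5206 -0.0324  0.1023] [ 3.14e+00 -1.00e-03  3.92e-01] nut in tool cm [ 8.59 -0.01]
F [ 1.94 -0.17 -3.23] M [-0.18  -0.362  0.084] tau at nut (outside on tool, ccw+) 0.077 +Mz 0.084
```

>>> {"api": "move_arm", "payload": {"deltas": [0,0,0.05,0.01,-0.43,0,1,0,0,0.1,0.04,-0.86,0,1,0,0,0.15,0.1,-1.29,0,1,0,0,0.15,0.1,-1.29,0,1]}}

```text
time: 11.6
tool_pos: [0.5165, -0.0203, 0.1023]
ee_rot: [3.14, -0.001, 0.242]
wrist_force: [1.8, -1.1, -4.5]
width: 0.0176
finger_force: 30.0
```

```bash
python3 -c "
from h import *
st()"
```

```text
t 11.6 pose [ 0.5165 -0.0203  0.1023] [ 3.14e+00 -1.00e-03  2.42e-01] nut in tool cm [ 8.6  -0.02]
F [ 1.81 -1.07 -4.55] M [-0.161 -0.34   0.08 ] tau at nut (outside on tool, ccw+) 0.127 +Mz 0.08
```

>>> {"api": "move_arm", "payload": {"deltas": [0,0,0.05,0.01,-0.43,0,1,0,0,0.1,0.04,-0.86,0,1,0,0,0.15,0.1,-1.29,0,1,0,0,0.15,0.1,-1.29,0,1]}}

```text
time: 12.0
tool_pos: [0.5143, -0.0076, 0.1022]
ee_rot: [3.14, -0.001, 0.092]
wrist_force: [1.5, -1.3, -3.3]
width: 0.0174
finger_force: 30.0
```

```bash
python3 -c "
from h import *
st()"
```

```text
t 12.0 pose [ 0.5143 -0.0076  0.1022] [ 3.14e+00 -1.00e-03  9.20e-02] nut in tool cm [ 8.61 -0.02]
F [ 1.51 -1.3  -3.27] M [-0.183 -0.317  0.061] tau at nut (outside on tool, ccw+) 0.123 +Mz 0.061
```

>>> {"api": "move_arm", "payload": {"deltas": [0,0,0.05,0.01,-0.43,0,1,0,0,0.1,0.04,-0.86,0,1,0,0,0.15,0.1,-1.29,0,1,0,0,0.15,0.1,-1.29,0,1]}}

```text
time: 12.4
tool_pos: [0.514, 0.0053, 0.1021]
ee_rot: [3.141, -0.001, -0.058]
wrist_force: [1.8, -1.8, -3.6]
width: 0.0173
finger_force: 30.0
```

```bash
python3 -c "
from h import *
st()"
```

```text
t 12.4 pose [0.514  0.0053 0.1021] [ 3.141e+00 -1.000e-03 -5.800e-02] nut in tool cm [ 8.61 -0.02]
F [ 1.75 -1.81 -3.63] M [-0.225 -0.332  0.099] tau at nut (outside on tool, ccw+) 0.147 +Mz 0.099
```

>>> {"api": "move_arm", "payload": {"deltas": [0,0,0.05,0.01,-0.43,0,1,0,0,0.1,0.04,-0.86,0,1,0,0,0.15,0.1,-1.29,0,1,0,0,0.15,0.1,-1.29,0,1]}}

```text
time: 12.8
tool_pos: [0.5157, 0.018, 0.1021]
ee_rot: [3.141, -0.0, -0.208]
wrist_force: [0.5, -2.3, -3.2]
width: 0.0176
finger_force: 30.0
```

```bash
python3 -c "
from h import *
st()"
```

```text
t 12.8 pose [0.5157 0.018  0.1021] [ 3.141 -0.    -0.208] nut in tool cm [ 8.61 -0.03]
F [ 0.46 -2.31 -3.24] M [-0.287 -0.33   0.089] tau at nut (outside on tool, ccw+) 0.187 +Mz 0.089
```

>>> {"api": "move_arm", "payload": {"deltas": [0,0,0.05,0.01,-0.43,0,1,0,0,0.1,0.04,-0.86,0,1,0,0,0.15,0.1,-1.29,0,1,0,0,0.15,0.1,-1.29,0,1]}}

```text
time: 13.2
tool_pos: [0.5191, 0.0303, 0.102]
ee_rot: [3.14, -0.0, -0.358]
wrist_force: [0.5, -2.2, -2.7]
width: 0.0178
finger_force: 30.0
```

```bash
python3 -c "
from h import *
st()"
```

```text
t 13.2 pose [0.5191 0.0303 0.102 ] [ 3.14  -0.    -0.358] nut in tool cm [ 8.62 -0.04]
F [ 0.45 -2.18 -2.65] M [-0.366 -0.202  0.117] tau at nut (outside on tool, ccw+) 0.163 +Mz 0.117
```

>>> {"api": "move_arm", "payload": {"deltas": [0,0,0.05,0.01,-0.43,0,1,0,0,0.1,0.04,-0.86,0,1,0,0,0.15,0.1,-1.29,0,1,0,0,0.15,0.1,-1.29,0,1]}}

```text
time: 13.6
tool_pos: [0.5241, 0.0415, 0.102]
ee_rot: [3.139, 0.0, -0.507]
wrist_force: [-1.3, -4.7, -1.5]
width: 0.0177
finger_force: 30.1
```

```bash
python3 -c "
from h import *
st();print(robot.get_obs()['joint_positions'])"
```

```text
t 13.6 pose [0.5241 0.0415 0.102 ] [ 3.139  0.    -0.507] nut in tool cm [ 8.62 -0.1 ]
F [-1.29 -4.71 -1.51] M [-0.791  0.158  0.274] tau at nut (outside on tool, ccw+) 0.41 +Mz 0.274
[-0.02723915  0.07862422  1.58704431 -0.00247476  1.47721917  2.05115241]
```

>>> {"api": "move_arm", "payload": {"deltas": [0,0,0.03,0.01,-0.26,0,1,0,0,0.06,0.02,-0.52,0,1,0,0,0.09,0.04,-0.78,0,1,0,0,0.09,0.04,-0.78,0,1]}}

```text
time: 14.0
tool_pos: [0.5277, 0.0476, 0.1019]
ee_rot: [3.137, 0.0, -0.597]
wrist_force: [-0.9, -5.2, -0.7]
width: 0.0175
finger_force: 30.2
```

```bash
python3 -c "
from h import *
st()"
```

```text
t 14.0 pose [0.5277 0.0476 0.1019] [ 3.137  0.    -0.597] nut in tool cm [ 8.62 -0.17]
F [-0.89 -5.18 -0.74] M [-0.889  0.275  0.358] tau at nut (outside on tool, ccw+) 0.416 +Mz 0.358
```

>>> {"api": "move_arm", "payload": {"deltas": [0,0,0,0,0,0,1,0,0,0,0,0,0,1]}}

```text
time: 14.2
tool_pos: [0.5277, 0.0476, 0.1019]
ee_rot: [3.138, 0.0, -0.597]
wrist_force: [-1.7, -5.6, -0.6]
width: 0.0173
finger_force: 30.2
```

```bash
python3 -c "
from h import *
st()
s=cam('wrist');save(s,'w3.png')"
```

```text
t 14.2 pose [0.5277 0.0476 0.1019] [ 3.138  0.    -0.597] nut in tool cm [ 8.62 -0.17]
F [-1.74 -5.55 -0.63] M [-0.917  0.24   0.421] tau at nut (outside on tool, ccw+) 0.483 +Mz 0.421
```

View pics/w3.png

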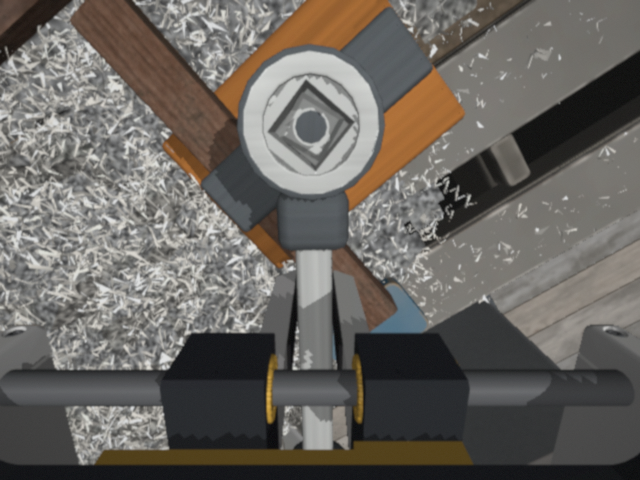

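The socket sits over the nut (square at 270–350, 80–170), handle straight in the grip; torque about 0.9 N m. A little more.

>>> {"api": "move_arm", "payload": {"deltas": [0,0,0.03,0.01,-0.3,0,1,0,0,0.05,0.02,-0.5,0,1,0,0,0.05,0.02,-0.5,0,1,0,0,0.05,0.02,-0.5,0,1]}}

```text
time: 14.65
tool_pos: [0.5301, 0.051, 0.1019]
ee_rot: [3.136, 0.001, -0.647]
wrist_force: [-3.5, -7.0, 0.6]
width: 0.0175
finger_force: 30.2
```

```bash
python3 -c "
from h import *
st()
s=cam('wrist');st()"
```

```text
t 14.65 pose [0.5301 0.051  0.1019] [ 3.136e+00  1.000e-03 -6.470e-01] nut in tool cm [ 8.62 -0.18]
F [-3.54 -6.95  0.58] M [-1.137  0.561  0.454] tau at nut (outside on tool, ccw+) 0.665 +Mz 0.454
t 14.7 pose [0.5301 0.051  0.1019] [ 3.136e+00  1.000e-03 -6.470e-01] nut in tool cm [ 8.62 -0.19]
F [-3.61 -6.86 -0.57] M [-1.125  0.618  0.463] tau at nut (outside on tool, ccw+) 0.661 +Mz 0.463
```

Firm at ~1.1 N m. Unload the handle slightly backward, then lift.

>>> {"api": "move_arm", "payload": {"deltas": [0,0,-0.08,0.03,0.69,0,1,0,0,-0.16,0.11,1.38,0,1,0,0,-0.24,0.25,2.06,0,1,0,0,-0.3,0.38,2.55,0,1,0,0,-0.3,0.38,2.55,0,1]}}

```text
time: 15.2
tool_pos: [0.519, 0.0299, 0.102]
ee_rot: [3.141, 0.0, -0.349]
wrist_force: [1.0, -1.4, -1.5]
width: 0.0178
finger_force: 30.0
```

```bash
python3 -c "
from h import *
st()"
```

```text
t 15.2 pose [0.519  0.0299 0.102 ] [ 3.141  0.    -0.349] nut in tool cm [ 8.61 -0.01]
F [ 0.95 -1.44 -1.48] M [-0.417 -0.053  0.027] tau at nut (outside on tool, ccw+) 0.089 +Mz 0.027
```

>>> {"api": "move_arm", "payload": {"deltas": [0,0,0,0,0,-0.5,1,0,0,0,0,0,-1,1,0,0,0,0,0,-1.5,1,0,0,0,0,0,-2.2,1,0,0,0,0,0,-3.2,1,0,0,0,0,0,-4.5,1,0,0,0,0,0,-5.5,1,0,0,0,0,0,-6,1]}}

```text
time: 16.0
tool_pos: [0.5194, 0.0315, 0.1631]
ee_rot: [-3.14, 0.0, -0.35]
wrist_force: [1.0, 0.1, -3.8]
width: 0.0177
finger_force: 30.0
```

```bash
python3 -c "
from h import *
st();go([.522,-.165,.16],.015)"
```

```text
t 16.0 pose [0.5194 0.0315 0.1631] [-3.14  0.   -0.35] nut in tool cm [8.64 0.16]
F [ 1.    0.1  -3.81] M [0.031 0.002 0.019] tau at nut (outside on tool, ccw+) -0.039 +Mz 0.019
pose [0.5194 0.0315 0.1631] [-3.14  0.   -0.35] t 16.0
rotvec [-0.001 -0.    -0.365] cm [ 6.98 18.38  0.28]
```

>>> {"api": "move_arm", "payload": {"deltas": [0,0,-0.03,0.5,1.3,0,1,0,0,-0.08,1.5,4,0,1,0,0,-0.14,2.7,7,0,1,0,0,-0.2,3.9,10.2,0,1,0,0,-0.27,5.1,13.4,0,1,0,0,-0.33,6.2,16.3,0,1,0,0,-0.365,6.9,18,0,1,0,0,-0.365,7,18.4,0,1]}}

```text
time: 16.8
tool_pos: [0.5215, -0.1674, 0.1616]
ee_rot: [-3.141, 0.001, 0.012]
wrist_force: [-1.0, 0.1, -3.1]
width: 0.0179
finger_force: 30.0
```

>>> {"api": "move_arm", "payload": {"deltas": [0,0,0,0,0,2,1,0,0,0,0,0,4.5,1,0,0,0,0,0,7.5,1,0,0,0,0,0,10.5,1,0,0,0,0,0,13,1,0,0,0,0,0,14.5,1,0,0,0,0,0,15,1,0,0,0,0,0,15,1]}}

```text
time: 17.6
tool_pos: [0.5221, -0.1654, 0.012]
ee_rot: [-3.141, 0.0, 0.015]
wrist_force: [0.1, -0.5, -3.5]
width: 0.0175
finger_force: 30.0
```

>>> {"api": "move_arm", "payload": {"deltas": [0,0,0,0,0,0.3,1,0,0,0,0,0,0.6,1,0,0,0,0,0,0.7,1,0,0,0,0,0,0.7,1,0,0,0,0,0,0.7,1]}}

```text
time: 18.1
tool_pos: [0.5229, -0.1664, 0.0063]
ee_rot: [3.141, -0.002, 0.015]
wrist_force: [-2.1, -0.1, 3.3]
width: 0.0178
finger_force: 30.0
```

Resting on the bench (force reversed); release and rise.

>>> {"api": "move_arm", "payload": {"deltas": [0,0,0,0,0,-0.05,-1,0,0,0,0,0,-0.05,-1,0,0,0,0,0,-0.05,-1,0,0,0,0,0,-0.05,-1,0,0,0,0,0,-0.05,-1,0,0,0,0,0,-0.05,-1,0,0,0,0,0,-0.05,-1,0,0,0,0,0,-0.05,-1]}}

```text
time: 18.9
tool_pos: [0.522, -0.1661, 0.0055]
ee_rot: [3.141, 0.0, 0.015]
wrist_force: [-0.6, -0.7, 0.2]
width: 0.078
finger_force: 0.0
```

>>> {"api": "move_arm", "payload": {"deltas": [0,0,0,0,0,-0.5,-1,0,0,0,0,0,-2,-1,0,0,0,0,0,-5,-1,0,0,0,0,0,-9,-1,0,0,0,0,0,-13,-1,0,0,0,0,0,-17,-1,0,0,0,0,0,-20,-1,0,0,0,0,0,-20,-1]}}

```text
time: 19.7
tool_pos: [0.5247, -0.1672, 0.2134]
ee_rot: [3.136, -0.012, 0.015]
wrist_force: [0.2, -0.1, -0.1]
width: 0.0937
finger_force: 0.0
```

```bash
python3 -c "
from h import *
s=cam('side');save(s,'s4.png')"
```

```text
(no output)
```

View pics/s4.png

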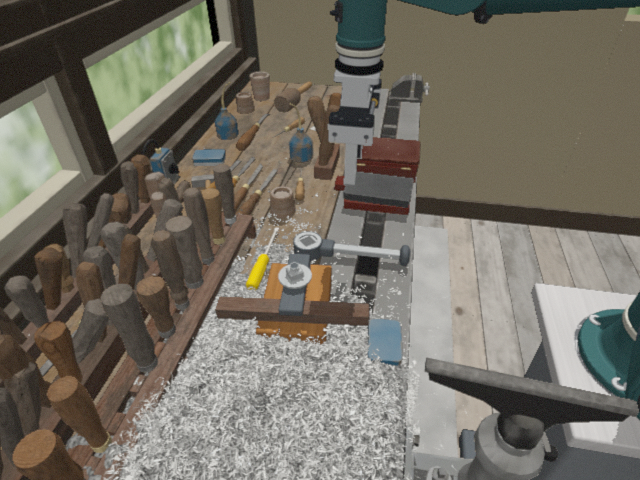

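The wrench lies flat at (307,242)–(405,254), clear of the clamp; the tin, screwdriver and former are where they were. Handing in.

```bash
python3 -c "
from h import *
print(robot.close_job())"
```

```text
the job is handed in; nothing more can be done
None
```

Job handed in: two drive strokes with a ratchet return between them brought the nut up firm at about 1.1 N m (estimated from the wrist force; the judged result wasn't shown), and the wrench lies flat on the bench clear of the clamp, with the tin, screwdriver and former left where they were.

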